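# Log a fixative tub's tag and take its core reading through the lid guide

### The job

Take the square-handled probe out of the rack and aim its tip at the middle of the tag on the tub's lid, square on to the sloping face and about 20 mm off it, steady for a second or two without touching, so that it logs the tub. Then lower the stem upright through the steel guide in the middle of the lid until its tip is about 30 mm below the guide's lower end, never touching the bore or any part of the tub. Finish still holding the probe there, still and centred in the guide, and leave everything else where it stands.

Things in the scene. Friction and masses are not known exactly. Their poses are not given: they have to be found in the camera images.
- probe: Loose probe, 90 g: steel stem 8 mm diameter, 115 mm long, under a square grey handle 24 x 24 mm, 70 mm tall (115 to 185 mm along z). Origin: the stem's tip; z runs from tip to handle (up as it stands), x and y square to the handle's faces. Starts upright in either hole of the rack, the handle's foot on the rack's top plate; lifts straight out.
- rod: Loose plain stirring rod, not to be used: steel stem 8 mm diameter and 115 mm long, round steel handle 18 mm diameter and 35 mm tall (its top 160 mm above the bench). Stands in the rack's other hole. Origin at its tip, z up along the rod.
- rack: Fixed white plastic rack, 200 mm long (its y), 90 mm deep (x), 125 mm tall: base, two end plates and a top plate 60 mm deep, its top at 125 mm, with two 14 mm holes 55 mm either side of the middle along y. Origin: centre of its underside.
- tub: Fixed round white tub, lid 202 mm diameter, its top 106 mm above the bench; inner floor at 4 mm. In the middle of the lid an upright steel guide tube, 40 mm outer and 24 mm inner diameter, from 75 to 125 mm above the bench, open at both ends. A tag plate stands on the lid, 62 mm from the middle along the tub's y. Origin: centre of its underside, z up.
- tag: The tag on the tub's lid: grey plate 34 mm square and 5 mm thick with a dark steel disc of 24 mm diameter in its middle. Origin: centre of the outer face, 120 mm above the bench; z is the outward normal of the face, which leans 25 degrees from straight up, towards the tub's +x side (roughly away from the robot).
- guide_mouth (a point): Centre of the upper mouth of the guide tube, 125 mm above the bench; axes as the tub's. The bore runs 50 mm straight down from here, so the wanted place of the tip is about 80 mm below this point.
- jar_a: Loose yellow-lidded specimen jar, 44 mm diameter, 55 mm tall, bystander. Origin: centre of its underside.
- jar_b: Loose yellow-lidded specimen jar, 48 mm diameter, 60 mm tall, bystander. Origin: centre of its underside.
- cassette_a: Loose pink tissue cassette 40 x 28 x 6 mm lying flat on the bench, bystander. Origin: centre of its underside.
- cassette_b: Another loose pink tissue cassette like it, bystander. Origin: centre of its underside.
Not all that is in view belongs to the job. What is shaped like the probe but orange or red is not meant. What is shaped like the tub but blue is not meant.

How it is judged:
On the way:
1. the held probe is aimed at the middle of the tag, square on, 8 to 40 mm off its face, and kept steady for a second (contact force between the fingers and probe above 0.5 N and x of probe in the frame of tag between -0.01 and 0.01 m and y of probe in the frame of tag between -0.01 and 0.01 m and z of probe in the frame of tag between 0.008 and 0.04 m and angle between the z axis of probe and the z axis of tag, either way round below 0.2 rad and linear speed of probe below 0.03 m/s), for 1 s.
At the end, for the whole second after the job is handed in: The probe is held by the gripper, still (under 15 mm/s), upright within 0.06 rad, its tip within 4.5 mm of the guide's axis and 60 to 100 mm below the guide's mouth (10 to 50 mm below its lower end), touching nothing of the tub (contact force between the fingers and probe above 0.5 N and horizontal distance between probe and guide_mouth below 0.0045 m and z of probe in the frame of guide_mouth between -0.1 and -0.06 m and angle between probe's own z axis and vertical below 0.06 rad and linear speed of probe below 0.015 m/s and contact force between probe and tub below 0.2 N); the arm keeps its last pose, push and grip.
It fails at once if the probe touches the tub, its lid, guide or tag (contact force between probe and tub above 0.2 N).
It fails at once if the robot pushes on the tub (contact force between any of the fingers, the arm and tub above 3 N).
It fails at once if another thing is moved by more than 20 mm (distance of any of rod, jar_a, jar_b, cassette_a, cassette_b from where it was at the start of the episode above 0.02 m).
It also fails if it takes over 58 s, if anything falls off the work surface, if the arm or the gripper's body presses on something with over 40 N, if the wrist force passes 120 N, or if a joint passes its speed limit or range.

### The arm

A 7-joint arm with a two-finger parallel gripper is mounted at the origin on the work surface. World frame = base frame: x ahead of the robot, y to its left, z up, the work surface at z = 0. Lengths are in m, angles in rad, forces in N, time in s.
With the tool pointing down it reaches from about 0.4 to 0.9 m from the base axis. Payload 5.5 kg.
Tool frame: the origin (TCP) lies at the very end of the fingers, on their centre line; the grasp point (between the pads) lies 19 mm behind it; z points along the fingers, y is the line along which they close (so a half turn about z gives the same grasp; the last joint's range is limited). The gripper opens to 85 mm and grips with 20 to 120 N. Pads are 22 mm wide; open, the fingers measure 114 mm over their backs; the gripper's body (76 mm by 85 mm) begins 54 mm behind the grasp point. The pads swing forward as they close: fully open they stand 13 mm farther back than shut.
Start: joints at [1.453, 0.501, -0.427, 1.55, 0.221, 1.138, -0.21], TCP at [0.242, -0.603, 0.231] pointing down, gripper open.
Joint ranges: [-2.88, 2.88], [-0.31, 2.03], [-1.54, 1.56], [0.2, 2.42], [-1.41, 4.55], [0.19, 2.02], [-2.57, 2.57]. Speed limits (rad/s): [2.57, 2.57, 3.14, 3.14, 3.14, 3.14, 3.14].

### API

Orientations are given as a rotation vector (axis times angle).
In Python, from cell import * gives the robot as it stands.
- The arm moves only by the tool apply_moves, never from a script. Its argument "moves" is a list of rows, each an object with "gripper": the gripper's target within -1 to 1 (shut at 1, half-way at 0, fully open at -1); "offset": the shift along the tool's x, y, z in m, a list of three; "dr": the turn, a rotation vector about the tool's x, y, z in rad, a list of three. In form: [{"gripper": gripper, "offset": [tx, ty, tz], "dr": [wx, wy, wz]}, ...]. A call has 1 to 8 rows; each row shifts and turns the commanded pose from where the row before left it, along the tool's axes as they then stand; what a row does not reach is not made up. A row lasts 1/12 s, in which the tool goes at most 41.7 mm and 7.16 degrees, less where a joint would pass 70% of its speed; a pose out of reach is approached as far as the arm can. A call with a gripper value outside its range is refused whole. The fingers move at their own pace and stop on an object; "grip_force" is the grip in N (left out, the last holds). Time passes only in rows, so rows that do not move let the fingers close. It gives the time, the measured TCP pose, the force, the opening and the grip force at its end, in the units of the state.
- read_state(): the state, without advancing time (a new reading comes with each control period).
- camera(name): name is "scene" or "top" or "wrist"; returns the picture (384x512x3 uint8, red, green, blue); there is no depth.
- camera_info(name): a dict with "fov_y" (degrees; the focal length in pixels is half the picture's height over the tangent of half this angle, whatever the lens; pixels are square), "cx", "cy" (the principal point, pixels), "dist" ([k1, k2, p1, p2, k3] as OpenCV has them; the pictures are not rectified), "view" (4x4, takes a point from world to camera coordinates); the wrist camera has in their place "tool_from_camera" (4x4, takes a point from camera to tool coordinates, whose origin is the TCP and whose axes are the flange's). Camera axes: x right, y up, looking along -z (the intrinsics and any distortion apply to the point x, -y, -z); pixel columns grow to the right and rows downward; lengths in m; the calibration is good to about 2 mm. A picture is of the moment at which its call begins: read the wrist's pose just before it. camera_info takes no time and is no camera call.
- sign_off(): hands the job in; it is judged then, once.
The state is a dict: "t": time; "joint_positions": joint angles; "joint_velocities": joint speeds; "effort": joint torques, N m; "tool_pos": TCP position; "eef_rot": TCP orientation; "ft_force": force on the tool from outside, world axes, zero at the start; "moment": the same for the moment, N m; "finger_gap": finger opening in m; "grasp_force": force on a finger pad.
Only numpy, scipy, OpenCV 4.12 (cv2) and the standard library are available. Lean on these libraries where they do the work, as an engineer would, in place of code of your own. Each camera call takes 0.05 s, during which the arm holds its last target. There are 200 camera calls.

## Working session

There is one attempt and no reset: what is moved stays moved. The work goes in short steps, Python scripts to look and compute and a tool call to move; the robot and the scene stay as the last step left them, time stands still between calls to the robot, and variables do not carry over. Pictures are saved under pics/ and viewed, at most 12 in all, crops included, and the job is handed in when it is done.

Besides the shell and the picture viewer there is one more tool, called after "Call:" as name([rows], argument=value, ...), one row to a line, values as JSON. apply_moves: Moves the arm, as the interface text tells. Its arguments: {"type":"object","properties":{"moves":{"type":"array","items":{"type":"object","properties":{"gripper":{"type":"number"},"offset":{"type":"array","items":{"type":"number"}},"dr":{"type":"array","items":{"type":"number"}}}}},"grip_force":{"type":"number"}},"required":["moves"]}

```bash
mkdir -p pics; ls
python3 - <<'E'
from cell import *
import cv2,numpy as np
s=read_state();print({k:np.round(v,3) for k,v in s.items()})
for n in("scene","top","wrist"):
    im=camera(n);cv2.imwrite(f"pics/{n}0.png",im[:,:,::-1]);i=camera_info(n);print(n,i)
a=cv2.imread("pics/scene0.png");b=cv2.imread("pics/top0.png")
cv2.imwrite("pics/both0.png",a)
E
```

```text
pics
{'t': np.float64(0.0), 'joint_positions': array([ 1.453,  0.502, -0.427,  1.551,  0.221,  1.138, -0.21 ]), 'joint_velocities': array([-0.001, -0.002,  0.   ,  0.   , -0.001,  0.002,  0.   ]), 'effort': array([-1.0000e-03, -5.6953e+01, -5.8170e+00, -2.8094e+01,  1.1000e-02,
        1.2000e-02, -0.0000e+00]), 'tool_pos': array([ 0.241, -0.603,  0.23 ]), 'eef_rot': array([-3.083e+00, -5.940e-01,  1.000e-03]), 'ft_force': array([-0.09 ,  0.302, -0.056]), 'moment': array([-0.036, -0.011,  0.03 ]), 'grasp_force': np.float64(0.0), 'finger_gap': np.float64(0.085)}
scene {'fov_y': 42.04602419204507, 'cx': 266.48160214265573, 'cy': 185.44668225614058, 'dist': array([-0.11397614,  0.        ,  0.        ,  0.        ,  0.        ]), 'view': array([[ 0.03785617,  0.99919176,  0.01351786, -0.03100132],
       [-0.7278151 ,  0.0183002 ,  0.6855292 ,  0.27831889],
       [ 0.68472775, -0.03579001,  0.72791963, -1.4160493 ],
       [ 0.        ,  0.        ,  0.        ,  1.        ]])}
top {'fov_y': 50.31089630416827, 'cx': 252.07343274071326, 'cy': 194.58163974826223, 'dist': array([0.04844306, 0.        , 0.        , 0.        , 0.        ]), 'view': array([[ 0.02996651, -0.99953959,  0.00475581, -0.00854955],
       [ 0.99319825,  0.0303113 ,  0.11242088, -0.50847685],
       [-0.11251328,  0.0013546 ,  0.9936493 , -0.8072526 ],
       [ 0.        ,  0.        ,  0.        ,  1.        ]])}
wrist {'fov_y': 58.499436090880415, 'cx': 252.28809254666788, 'cy': 189.39491209633775, 'dist': array([0.02155779, 0.        , 0.        , 0.        , 0.        ]), 'tool_from_camera': array([[ 8.22236863e-05,  9.60492617e-01,  2.78305453e-01,
         7.12083125e-02],
       [ 9.99999629e-01,  1.59582361e-04, -8.46197345e-04,
         7.08754931e-04],
       [-8.57178944e-04,  2.78305419e-01, -9.60492248e-01,
        -1.42243875e-01],
       [ 0.00000000e+00,  0.00000000e+00,  0.00000000e+00,
         1.00000000e+00]])}
```

View pics/scene0.png

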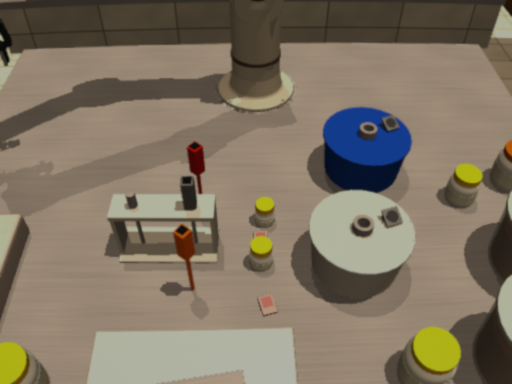

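View pics/top0.png

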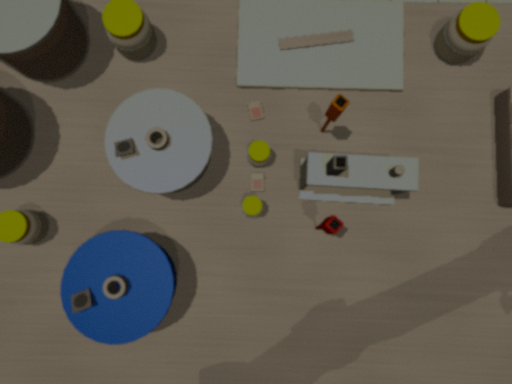

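The scene picture shows these candidates:
- **Probes:** dark grey square handle in the rack at scene (189,193) / top (338,164), orange at scene (185,242), and red at scene (196,158). The grey one fits because it has the right colour and stands in the rack. The round steel rod is at scene (132,200).
- **Tubs:** white at scene (360,240) / top (158,140), and blue at scene (366,150). The white one is meant.

Next I'll measure both and confirm with an enlarged crop.

```bash
cat > h.py <<'E'
import numpy as np,cv2
from cell import *
from scipy.spatial.transform import Rotation as R
def K(i):
    f=192/np.tan(np.radians(i["fov_y"])/2);return np.array([[f,0,i["cx"]],[0,f,i["cy"]],[0,0,1]])
def c2w(n,s=None):
    i=camera_info(n)
    if n!="wrist":return np.linalg.inv(i["view"])
    T=np.eye(4);T[:3,:3]=R.from_rotvec(s["eef_rot"]).as_matrix();T[:3,3]=s["tool_pos"];return T@i["tool_from_camera"]
def ray(n,uv,s=None):
    i=camera_info(n);p=cv2.undistortPoints(np.array([[uv]],float),K(i),i["dist"])[0,0]
    T=c2w(n,s);return T[:3,3],T[:3,:3]@np.array([p[0],-p[1],-1])
def onz(n,uv,z,s=None):
    o,d=ray(n,uv,s);return o+d*(z-o[2])/d[2]
def proj(n,P,s=None):
    i=camera_info(n);T=np.linalg.inv(c2w(n,s));P=np.atleast_2d(P)@T[:3,:3].T+T[:3,3]
    return cv2.projectPoints(P*[1,-1,-1],np.zeros(3),np.zeros(3),K(i),i["dist"])[0][:,0]
def tri(obs):
    A=np.zeros((3,3));b=np.zeros(3)
    for n,uv,s in obs:
        o,d=ray(n,uv,s);d=d/np.linalg.norm(d);M=np.eye(3)-np.outer(d,d);A+=M;b+=M@o
    return np.linalg.solve(A,b)
E
python3 - <<'E'
from h import *
np.set_printoptions(precision=4,suppress=True)
for nm,t,sc,z in[("probe top",(340,160),(188,181),.195),("rod",(397,170),(131,197),.16),("guide",(157,138),(364,223),.125),("tag",(124,147),(392,216),.12),("orange",(341,102),(184,230),.19),("red",(333,225),(195,147),.19),("jarN",(253,206),(265,205),.055),("jarF",(260,151),(261,246),.06)]:
    print(nm,onz("top",t,z),onz("scene",sc,z),tri([("top",t,None),("scene",sc,None)]))
a=cv2.imread("pics/scene0.png")[130:310,100:260];b=cv2.imread("pics/top0.png")[80:240,290:430]
c=cv2.imread("pics/top0.png")[90:200,95:220]
f=lambda x:cv2.resize(x,(380,290),interpolation=cv2.INTER_CUBIC)
d=cv2.imread("pics/scene0.png")[190:300,300:420]
cv2.imwrite("pics/crop.png",np.vstack([np.hstack([f(a),f(b)]),np.hstack([f(d),f(c)])]))
E
```

```text
probe top [ 0.5514 -0.1361  0.195 ] [ 0.5518 -0.1331  0.195 ] [ 0.5514 -0.1346  0.195 ]
rod [ 0.5439 -0.2417  0.16  ] [ 0.5562 -0.2414  0.16  ] [ 0.546  -0.2453  0.1489]
guide [0.5963 0.1838 0.125 ] [0.6004 0.1874 0.125 ] [0.5975 0.1866 0.121 ]
tag [0.5787 0.244  0.12  ] [0.5812 0.2455 0.12  ] [0.5793 0.2456 0.1175]
orange [ 0.6517 -0.138   0.19  ] [ 0.6591 -0.1328  0.19  ] [ 0.6538 -0.1366  0.1839]
red [ 0.4443 -0.1265  0.19  ] [ 0.4563 -0.1268  0.19  ] [ 0.4448 -0.1285  0.1796]
jarN [0.4829 0.0044 0.055 ] [0.4904 0.0086 0.055 ] [0.4837 0.0066 0.0474]
jarF [ 0.5927 -0.0063  0.06  ] [ 0.5993 -0.0031  0.06  ] [ 0.5943 -0.0046  0.0533]
```

View pics/crop.png

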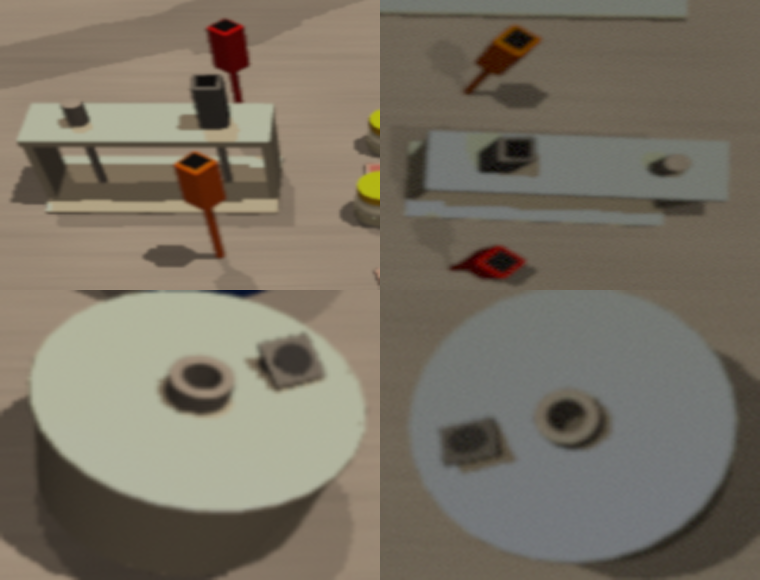

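The crop confirms both. The grey square-handled probe stands in the rack, with the orange and red lookalikes outside it. The white tub has its guide tube and its tag. I'll bring the wrist camera over the probe.

Call:
apply_moves([
  {"gripper":-1,"offset":[0,0,-0.033],"dr":[0,0,0.12]},
  {"gripper":-1,"offset":[0,0,-0.033],"dr":[0,0,0.12]},
  {"gripper":-1,"offset":[0,0,-0.033],"dr":[0,0,0.12]},
  {"gripper":-1,"offset":[0.02,-0.03,0],"dr":[0,0,0.02]},
  {"gripper":-1,"offset":[0.02,-0.03,0],"dr":[0,0,0]},
  {"gripper":-1,"offset":[0.02,-0.03,0],"dr":[0,0,0]},
  {"gripper":-1,"offset":[0.02,-0.03,0],"dr":[0,0,0]},
  {"gripper":-1,"offset":[0.02,-0.03,0],"dr":[0,0,0]},
])

```text
t: 0.82
tool_pos: [0.3414, -0.4513, 0.3301]
eef_rot: [-3.141, -0.001, 0.0]
ft_force: [1.4, 0.4, -0.2]
finger_gap: 0.0855
grasp_force: 0.0
```

Call:
apply_moves([
  {"gripper":-1,"offset":[0.02,-0.03,0],"dr":[0,0,0]},
  {"gripper":-1,"offset":[0.02,-0.03,0],"dr":[0,0,0]},
  {"gripper":-1,"offset":[0.02,-0.03,0],"dr":[0,0,0]},
  {"gripper":-1,"offset":[0.02,-0.03,0],"dr":[0,0,0]},
  {"gripper":-1,"offset":[0.02,-0.03,0],"dr":[0,0,0]},
  {"gripper":-1,"offset":[0.02,-0.03,0],"dr":[0,0,0]},
  {"gripper":-1,"offset":[0.02,-0.03,0],"dr":[0,0,0]},
  {"gripper":-1,"offset":[0.02,-0.03,0],"dr":[0,0,0]},
])

```text
t: 1.48
tool_pos: [0.5011, -0.2112, 0.3303]
eef_rot: [3.141, 0.001, -0.0]
ft_force: [-0.1, -0.2, -0.0]
finger_gap: 0.0851
grasp_force: 0.0
```

Call:
apply_moves([
  {"gripper":-1,"offset":[0.025,-0.026,0]},
  {"gripper":-1,"offset":[0.015,-0.025,0]},
  {"gripper":-1,"offset":[0.01,-0.025,0]},
  {"gripper":-1,"offset":[0,0,0]},
  {"gripper":-1,"offset":[0,0,0]},
])

```text
invalid input
```

Run:
```python
from h import *
s=read_state();print(s["tool_pos"],s["eef_rot"],s["t"])
im=camera("wrist")[:,:,::-1];cv2.imwrite("pics/w1.png",im)
```

```text
[ 0.50113884 -0.2112204   0.33026858] [ 3.14133156e+00  1.03460541e-03 -2.86855442e-04] 1.4833
```

View pics/w1.png

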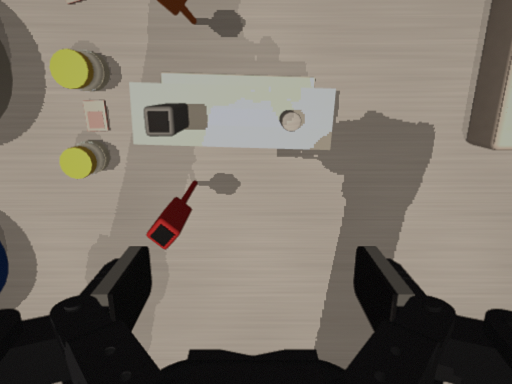

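The wrist view shows the probe's square grey handle at (159,121), nearly square to the axes, with the rod at (291,121) and the red lookalike at (168,232). The move was refused because it lacked the dr field, so I'll repeat it.

Call:
apply_moves([
  {"gripper":-1,"offset":[0.02,-0.026,0],"dr":[0,0,0]},
  {"gripper":-1,"offset":[0.02,-0.025,0],"dr":[0,0,0]},
  {"gripper":-1,"offset":[0.01,-0.025,0],"dr":[0,0,0]},
  {"gripper":-1,"offset":[0,0,0],"dr":[0,0,0]},
  {"gripper":-1,"offset":[0,0,0],"dr":[0,0,0]},
])

```text
t: 1.95
tool_pos: [0.551, -0.1345, 0.3301]
eef_rot: [-3.141, -0.008, 0.0]
ft_force: [-0.3, -0.7, 0.0]
finger_gap: 0.0853
grasp_force: 0.0
```

Run:
```python
from h import *
s=read_state();print(s["tool_pos"],s["eef_rot"],s["t"])
im=camera("wrist")[:,:,::-1].copy()
c=proj("wrist",[.5514,-.1346,.195],s)[0];print(c)
x,y=int(c[0]),int(c[1]);cr=im[max(0,y-70):y+70,x-70:x+70]
cv2.imwrite("pics/w2.png",cv2.resize(cr,None,fx=4,fy=4,interpolation=cv2.INTER_NEAREST));print(max(0,y-70),x-70)
g=cv2.cvtColor(cr,cv2.COLOR_BGR2GRAY);print(g[::7,::7])
```

```text
[ 0.55098397 -0.1344915   0.33008563] [-3.14070938e+00 -8.45232380e-03  4.79843739e-04] 1.95
[251.74509717 178.70480582]
108 181
[[ 86 142 142 142 142 142 141 141 142 142 144 144 145 145 146 146 145 146
  146 145]
 [ 86 144 143 141 141 140 180 180 180 179 180 180 180 180 179 178 178 174
  170 157]
 [143 141 143 142 142 143 180 179 179 180 180 180 180 179 180 179 179 179
  179 179]
 [141 140 140 140 139 139  75 114 114 115 115 116 115 116 115 115 115 114
  114 114]
 [145 145 145 144 145 181 181 181 182 180 180 181 164 146 130 118 105 108
   98 103]
 [140 140 140 141 141 180 180 180 180 180 179 179 182 182 182 182 181 181
  181 181]
 [143 144 143 143 143 180 180 182 180 179 180 181 182 182 181 182 145 176
  177 142]
 [142 142 142 142 141 179 179 181 181  40  41  42  59 145 145 144 143 142
  142 142]
 [139 139 140 140 141 179 180 182 182  42  41  43  42 147 147 147 147 147
  146 146]
 [141 141 141 140 140 179 180 182 182  88  89  90  90 148 147 147 147 146
  147 146]
 [142 142 142 142 141 179 179 182 182  83  27  25  92 181 179 142 143 143
  142 143]
 [143 143 143 143 144 179 178 182 181  82  26  27  92 181 181 181 181 181
  181 142]
 [144 144 144 144 143 144 161 147 155  87  75  91  90 180 180 181 181 181
  181 181]
 [144 143 144 144 144 145 161 161 145 145 160 160 159 159 158 158 158 158
  159 158]
 [144 144 144 144 146 146 162 163 162 145 162 161 160 111 157 158 157 156
  155 156]
 [141 140 140 141 142 142 158 159 159 157 154 154 104 105 105 103 155 154
  154 155]
 [140 140 141 141 142 143 159 160 159 161 101 160 115 105 105 104 156 155
  155 154]
 [140 141 141 142 144 144 161 162 162 163 101 161 161 161 159 160 159 159
  158 158]
 [141 141 141 143 143 143 159 160 159 151 106 158 157 157 156 156 156 156
  156 157]
 [139 138 140 140 141 146 159 159 159  63 104 158 157 158 157 158 158 158
  157 157]]
```

View pics/w2.png

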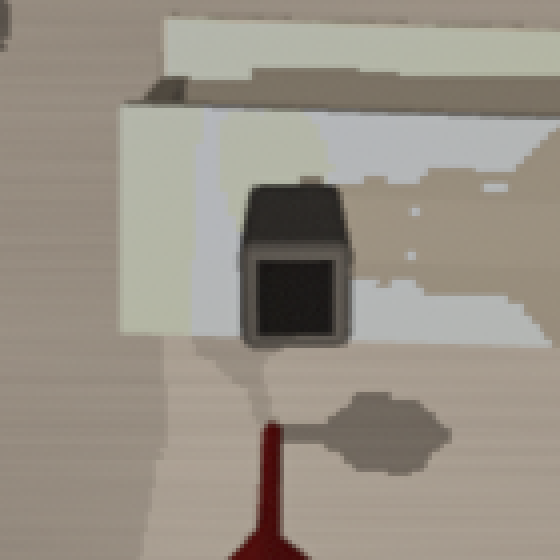

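The grey handle top is centred near crop (296,294), which is about wrist pixel (255,181.6), with a yaw of 1–2°. I'll fit it and also record the rack edge yaw.

Run:
```python
from h import *
s=read_state()
cr=cv2.imread("pics/w2.png")[2::4,2::4];g=cv2.cvtColor(cr,cv2.COLOR_BGR2GRAY)
m=((g>62)&(g<112)).astype(np.uint8);n,l,st,ce=cv2.connectedComponentsWithStats(m,connectivity=4)
k=l[62,74] or l[86,74];
for r in (61,62,63): k=k or l[r,74]
print(st[k])
cn=cv2.findContours((l==k).astype(np.uint8),0,2)[0][0]
r=cv2.minAreaRect(cn);b=cv2.boxPoints(r)+[181,108];print(r)
P=np.array([onz("wrist",q,.195,s) for q in b]);print(P.round(4),P.mean(0),np.linalg.norm(np.diff(P,axis=0),axis=1))
d=P[1]-P[0];print("edge angle deg",np.degrees(np.arctan2(d[1],d[0]))%90)
# rack long edge in crop: y~26 (near bright edge) front edge bottom
e=[onz("wrist",(181+40/4+0,108+333/4),.125,s),onz("wrist",(181+550/4,108+346/4),.125,s)]
e=[onz("wrist",(181+125/4,108+333/4),.125,s),e[1]];d=e[0]-e[1];print("rack y",np.degrees(np.arctan2(d[1],d[0])))
```

```text
[ 60  59  28  28 347]
((73.5, 72.5), (27.0, 27.0), 90.0)
[[ 0.5607 -0.1279  0.195 ]
 [ 0.5608 -0.1502  0.195 ]
 [ 0.5375 -0.1506  0.195 ]
 [ 0.5374 -0.1277  0.195 ]] [ 0.54911378 -0.13910376  0.195     ] [0.02230333 0.02331795 0.02281726]
edge angle deg 0.12893923823325792
rack y 88.29896710483263
```

Call:
apply_moves([
  {"gripper":-1,"offset":[-0.0015,0.0035,0],"dr":[0,0,0.028]},
  {"gripper":-1,"offset":[0,0,0.034],"dr":[0,0,0]},
  {"gripper":-1,"offset":[0,0,0.035],"dr":[0,0,0]},
  {"gripper":-1,"offset":[0,0,0.035],"dr":[0,0,0]},
  {"gripper":-1,"offset":[0,0,0.03],"dr":[0,0,0]},
  {"gripper":-1,"offset":[0,0,0.03],"dr":[0,0,0]},
  {"gripper":-1,"offset":[0,0,0.02],"dr":[0,0,0]},
  {"gripper":-1,"offset":[0,0,0],"dr":[0,0,0]},
])

```text
t: 2.67
tool_pos: [0.5448, -0.1421, 0.1417]
eef_rot: [-3.14, 0.049, 0.013]
ft_force: [-1.5, -0.0, 0.1]
finger_gap: 0.0854
grasp_force: 0.0
```

Call:
apply_moves([
  {"gripper":0,"offset":[0,0,0],"dr":[0,0,0]},
  {"gripper":0.3,"offset":[0,0,0],"dr":[0,0,0]},
  {"gripper":1,"offset":[0,0,0],"dr":[0,0,0]},
  {"gripper":1,"offset":[0,0,0],"dr":[0,0,0]},
  {"gripper":1,"offset":[0,0,0],"dr":[0,0,0]},
  {"gripper":1,"offset":[0,0,0],"dr":[0,0,0]},
  {"gripper":1,"offset":[0,0,0],"dr":[0,0,0]},
  {"gripper":1,"offset":[0,0,0],"dr":[0,0,0]},
], grip_force=60)

```text
t: 3.33
tool_pos: [0.5502, -0.1401, 0.1478]
eef_rot: [3.141, -0.042, 0.004]
ft_force: [-0.4, 2.0, 7.1]
finger_gap: 0.0229
grasp_force: 58.4
```

Call:
apply_moves([
  {"gripper":1,"offset":[0,0,-0.01],"dr":[0,0,0]},
  {"gripper":1,"offset":[0,0,-0.02],"dr":[0,0,0]},
  {"gripper":1,"offset":[0,0,-0.03],"dr":[0,0,0]},
  {"gripper":1,"offset":[0,0,-0.03],"dr":[0,0,0]},
  {"gripper":1,"offset":[0,0,-0.03],"dr":[0,0,0]},
  {"gripper":1,"offset":[0,0,-0.03],"dr":[0,0,0]},
  {"gripper":1,"offset":[0,0,-0.03],"dr":[0,0,0]},
  {"gripper":1,"offset":[0,0,-0.01],"dr":[0,0,0]},
])

```text
t: 4.0
tool_pos: [0.5509, -0.1403, 0.3418]
eef_rot: [3.139, -0.042, 0.011]
ft_force: [1.1, -0.4, -0.8]
finger_gap: 0.0234
grasp_force: 59.3
```

Call:
apply_moves([
  {"gripper":1,"offset":[0,-0.015,0],"dr":[0,0,0]},
  {"gripper":1,"offset":[0,-0.025,0],"dr":[0,0,0]},
  {"gripper":1,"offset":[0,-0.03,0],"dr":[0,0,0]},
  {"gripper":1,"offset":[0,-0.03,0],"dr":[0,0,0]},
  {"gripper":1,"offset":[0,-0.02,0],"dr":[0,0,0]},
  {"gripper":1,"offset":[0,-0.01,0],"dr":[0,0,0]},
  {"gripper":1,"offset":[0,0,0],"dr":[0,0,0]},
  {"gripper":1,"offset":[0,0,0],"dr":[0,0,0]},
])

```text
t: 4.67
tool_pos: [0.5525, -0.0112, 0.336]
eef_rot: [3.14, -0.042, -0.001]
ft_force: [0.4, -1.1, -0.6]
finger_gap: 0.0235
grasp_force: 59.4
```

Run:
```python
from h import *
s=read_state();print(s["tool_pos"],s["eef_rot"],s["t"],s["finger_gap"])
ims=[camera(n)[:,:,::-1] for n in("scene","wrist")]
for n,i in zip("sw",ims):cv2.imwrite(f"pics/{n}3.png",i)
a=R.from_rotvec(s["eef_rot"]).as_matrix()
tip=s["tool_pos"]+a[:,2]*.136
print(tip,proj("scene",tip),proj("top",tip),proj("wrist",tip,s))
x,y=map(int,proj("scene",tip)[0])
print(x-50,y-90);f=cv2.resize(ims[0][y-90:y+60,x-70:x+70],(420,450))
cv2.imwrite("pics/c3.png",np.hstack([f,cv2.resize(ims[1],(380,285)) if 0 else cv2.copyMakeBorder(cv2.resize(ims[1],(376,282)),0,168,0,0,0)]))
```

```text
[ 0.55248131 -0.01120558  0.33603334] [ 3.14030140e+00 -4.22912242e-02 -8.97232246e-04] 4.6667 0.023532381217159403
[ 0.55240176 -0.01134139  0.20003344] [[255.99680885 178.05615016]] [[264.44923945 156.57760984]] [[251.5076905  178.98728068]]
205 88
```

View pics/c3.png

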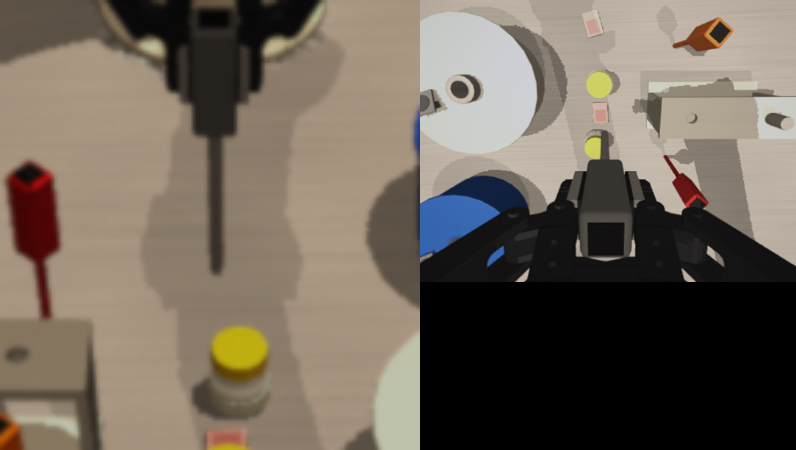

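The scene crop shows the probe hanging straight, with its tip at about (257.0,178.7) against a predicted (256,178). The wrist view shows the guide at about (56,121) and the tip near (250,180). Now I'll measure those in the wrist image.

Run:
```python
from h import *
im=cv2.imread("pics/w3.png")
a=im[150:230,210:290];b=im[85:165,0:100]
cv2.imwrite("pics/c4.png",np.hstack([cv2.resize(a,(400,400),interpolation=0),cv2.resize(b,(400,320),interpolation=0)[:320] if 0 else cv2.resize(cv2.copyMakeBorder(b,0,20,0,0,0),(400,400),interpolation=0)]))
```

```text
(no output)
```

View pics/c4.png

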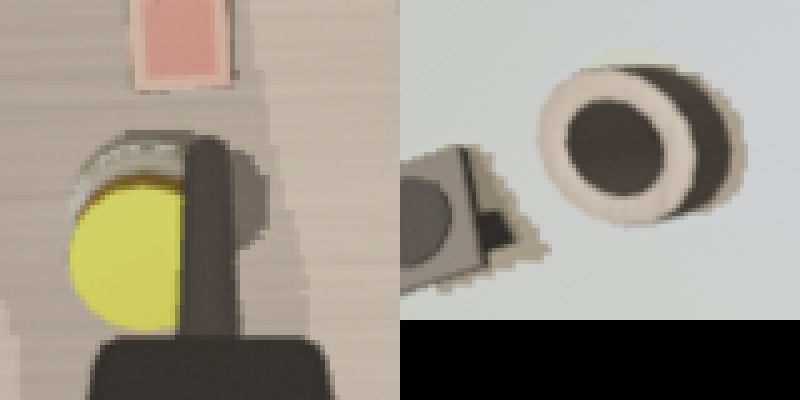

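In the wrist crop the stem tip's centre is at about (251.6,181.6), the guide mouth is at about (54,121.5), and the tag is at the left edge. I'll move beside the tub for a clear view of the guide and tag.

Call:
apply_moves([
  {"gripper":1,"offset":[-0.005,-0.015,0],"dr":[0,0,0]},
  {"gripper":1,"offset":[-0.005,-0.03,0],"dr":[0,0,0]},
  {"gripper":1,"offset":[-0.005,-0.035,0],"dr":[0,0,0]},
  {"gripper":1,"offset":[-0.005,-0.035,0],"dr":[0,0,0]},
  {"gripper":1,"offset":[-0.005,-0.035,0],"dr":[0,0,0]},
  {"gripper":1,"offset":[-0.005,-0.035,0],"dr":[0,0,0]},
  {"gripper":1,"offset":[0,-0.03,0],"dr":[0,0,0]},
  {"gripper":1,"offset":[0,-0.011,0],"dr":[0,0,0]},
])

```text
t: 5.43
tool_pos: [0.5282, 0.2201, 0.3366]
eef_rot: [-3.139, 0.038, -0.0]
ft_force: [-0.4, 0.4, -0.6]
finger_gap: 0.0236
grasp_force: 59.3
```

Call:
apply_moves([
  {"gripper":1,"offset":[0,0,0],"dr":[0,0,0]},
  {"gripper":1,"offset":[0,0,0],"dr":[0,0,0]},
  {"gripper":1,"offset":[0,0,0],"dr":[0,0,0]},
  {"gripper":1,"offset":[0,0,0],"dr":[0,0,0]},
  {"gripper":1,"offset":[0,0,0],"dr":[0,0,0]},
])

```text
t: 5.85
tool_pos: [0.5295, 0.2142, 0.3362]
eef_rot: [3.14, -0.048, 0.0]
ft_force: [0.2, -0.2, -1.3]
finger_gap: 0.0236
grasp_force: 59.3
```

Run:
```python
from h import *
s=read_state();print(s["tool_pos"],s["eef_rot"],s["t"],s["finger_gap"])
im=camera("wrist")[:,:,::-1].copy();cv2.imwrite("pics/w5.png",im)
cv2.imwrite("pics/c5.png",cv2.resize(im[0:270,120:400],None,fx=2.2,fy=2.2,interpolation=cv2.INTER_CUBIC))
```

```text
[0.5295018  0.21419199 0.33618627] [ 3.14026996e+00 -4.79693981e-02  6.09231691e-05] 5.85 0.023559352116629108
```

View pics/c5.png

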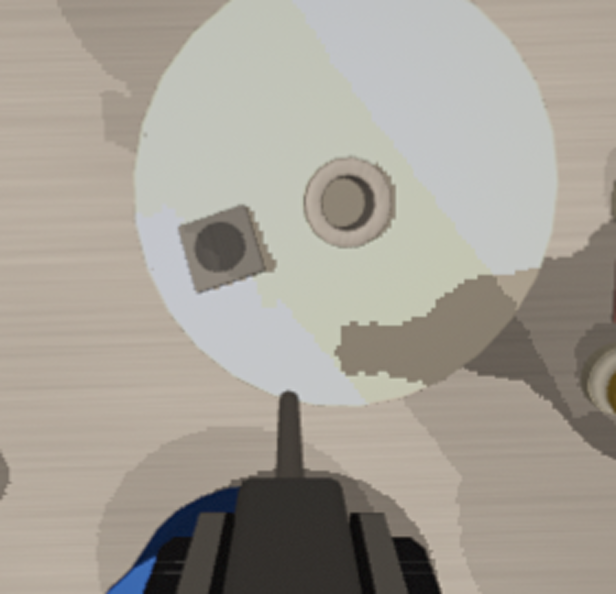

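This view shows the guide mouth at about (278,92), the tag disc at about (220,112) and the stem tip's far edge at about (251,178). I'll fit these below.

```bash
cat >> h.py <<'E'
def ell(m,uv,inner=False):
    # ellipse of the component of mask m nearest uv
    cs=[c for c in cv2.findContours(m.astype(np.uint8),cv2.RETR_LIST,cv2.CHAIN_APPROX_NONE)[0] if len(c)>20]
    return [(tuple(np.round(cv2.fitEllipse(c)[0],2)),tuple(np.round(cv2.fitEllipse(c)[1],1))) for c in cs if np.hypot(*(np.array(cv2.fitEllipse(c)[0])-uv))<8]
E
python3 - <<'E'
from h import *
np.set_printoptions(precision=4,suppress=True)
im=cv2.imread("pics/w5.png").astype(int);g=im.mean(2);s=read_state()
print("tag line",g[112,196:246].round());print("guide row",g[92,250:306].round());print("guide col",g[65:120,278].round())
print("tip col",g[170:192,251].round(),"tip row",g[186,240:264].round())
hsv=cv2.cvtColor(im.astype(np.uint8),cv2.COLOR_BGR2HSV)
print("sat row",hsv[92,250:306,1])
E
```

```text
tag line [199. 199. 199. 199. 199. 199. 190. 153. 132. 130. 131. 126. 103.  82.
  80.  80.  77.  78.  78.  78.  76.  75.  75.  76.  76.  76.  76.  75.
  76.  76.  76.  75.  77.  74.  72.  90. 119. 121. 121. 120. 114. 106.
 126. 127. 127. 152. 192. 193. 192. 193.]
guide row [192. 192. 193. 192. 192. 193. 192. 179. 123. 165. 174. 171. 165. 161.
 157. 143. 113. 128. 129. 129. 129. 129. 129. 129. 128. 129. 129. 129.
 129. 129. 129. 129. 129. 130. 127. 111.  76.  71.  70.  81. 125. 164.
 168. 166. 164. 159. 152. 131. 127. 145. 191. 192. 191. 191. 191. 191.]
guide col [191. 192. 191. 192. 191. 181. 159. 156. 166. 165. 163. 162. 160. 147.
 107.  64.  96. 128. 130. 130. 129. 129. 130. 128. 129. 128. 129. 129.
 128. 129. 129. 129. 129. 129. 129. 128. 122.  92.  64.  93. 145. 165.
 166. 164. 162. 159. 151. 157. 191. 193. 192. 192. 192. 192. 192.]
tip col [198. 198. 198. 198. 198. 199. 194. 150.  73.  59.  62.  63.  62.  64.
  63.  63.  64.  63.  63.  64.  63.  62.] tip row [172. 172. 174. 173. 174. 167. 122.  64.  60.  62.  63.  64.  62.  61.
  62.  83. 138. 174. 174. 173. 173. 173. 172. 173.]
sat row [16 16 14 16 16 15 18 23 37 35 33 32 33 34 36 36 47 46 45 45 44 44 44 45
 46 44 45 44 44 44 45 45 44 43 46 46 40 43 40 41 40 34 33 33 34 36 36 38
 43 33 21 19 21 21 21 22]
```

Run:
```python
from h import *
np.set_printoptions(precision=4,suppress=True)
im=cv2.imread("pics/w5.png").astype(int);g=im.mean(2);s=read_state()
print(ell(g<141,(278,92)),ell((g<100)&(np.arange(384)[:,None]<130),(220,112)))
print("bigger", ell(g<185,(278,92)))
m=(g<100);m[130:]=0
Rt=R.from_rotvec(s["eef_rot"]).as_matrix();print("tool axes\n",Rt)
G=onz("wrist",(277.8,91.7),.125,s);d=[e for e in ell(m,(220,112))][0][0]
T=onz("wrist",d,.12,s);print("guide",G,"tag",T,"tag old",d)
v=T-G;print("dist",np.linalg.norm(v[:2]),"tub yaw",np.degrees(np.arctan2(v[1],v[0]))-90)
# tip: centre pixel, at tool z .138
o,dd=ray("wrist",(251.3,181.5),s);o=Rt.T@(o-s["tool_pos"]);dd=Rt.T@dd
for L in(.136,.138):print("tip tool",o+dd*(L-o[2])/dd[2])
# handle axis check and tag corners for yaw
c=[(120+u/2.2,v/2.2) for u,v in[(179,229),(245,205),(273,262),(200,292)]]
for p in c:print(onz("wrist",p,.12,s))
```

```text
[((np.float64(277.65), np.float64(91.53)), (np.float64(24.6), np.float64(25.5))), ((np.float64(282.04), np.float64(91.63)), (np.float64(31.6), np.float64(37.2)))] [((np.float64(219.63), np.float64(111.7)), (np.float64(21.5), np.float64(22.4)))]
bigger [((np.float64(278.33), np.float64(91.31)), (np.float64(41.6), np.float64(43.0)))]
tool axes
 [[ 0.9996 -0.0299  0.0001]
 [-0.0299 -0.9996 -0.0007]
 [ 0.0001  0.0007 -1.    ]]
guide [0.5984 0.1865 0.125 ] tag [0.5805 0.2456 0.12  ] tag old (np.float64(219.63), np.float64(111.7))
dist 0.06176344653166053 tub yaw 16.787500956970874
tip tool [-0.0022 -0.0002  0.136 ]
tip tool [-0.0027 -0.0002  0.138 ]
[0.5886 0.2637 0.12  ]
[0.5983 0.2328 0.12  ]
[0.5724 0.2209 0.12  ]
[0.5595 0.2559 0.12  ]
```

```bash
cat > plan.py <<'E'
from h import *
np.set_printoptions(precision=4,suppress=True)
s=read_state();Rt=R.from_rotvec(s["eef_rot"]).as_matrix()
yaw=np.radians(16.8);n=np.array([np.sin(.4363)*np.cos(yaw),np.sin(.4363)*np.sin(yaw),np.cos(.4363)])
tag=np.array([.5805,.2456,.12]);G=np.array([.5984,.1865,.125]);off=np.array([-.0025,-.0002,.138])
tip=s["tool_pos"]+Rt@off
E
python3 - <<'E'
from plan import *
z=Rt[:,2];ax=np.cross(z,-n);ang=np.arcsin(np.linalg.norm(ax));rv=ax/np.linalg.norm(ax)*ang
R2=R.from_rotvec(rv).as_matrix()@Rt
print("dr tool",Rt.T@rv,ang)
for h in(.062,.022):
    T=tag+n*h-R2@off;print(h,"TCP",T,"tool delta after rot",R2.T@(T-s["tool_pos"]))
E
```

```text
dr tool [-0.1379 -0.4138  0.    ] 0.4361820507305553
0.062 TCP [0.6637 0.2697 0.3003] tool delta after rot [ 0.1342 -0.0596 -0.0285]
0.022 TCP [0.6475 0.2648 0.264 ] tool delta after rot [ 0.1342 -0.0596  0.0115]
```

Call:
apply_moves([
  {"gripper":1,"offset":[0,0,0],"dr":[-0.0276,-0.0828,0]},
  {"gripper":1,"offset":[0,0,0],"dr":[-0.0276,-0.0828,0]},
  {"gripper":1,"offset":[0,0,0],"dr":[-0.0276,-0.0828,0]},
  {"gripper":1,"offset":[0,0,0],"dr":[-0.0276,-0.0828,0]},
  {"gripper":1,"offset":[0,0,0],"dr":[-0.0275,-0.0826,0]},
  {"gripper":1,"offset":[0.01,-0.005,-0.028],"dr":[0,0,0]},
  {"gripper":1,"offset":[0.02,-0.01,0],"dr":[0,0,0]},
  {"gripper":1,"offset":[0.02,-0.01,0],"dr":[0,0,0]},
])

```text
t: 6.57
tool_pos: [0.5879, 0.2419, 0.3392]
eef_rot: [2.947, -0.043, -0.618]
ft_force: [-0.3, 0.7, -0.6]
finger_gap: 0.0236
grasp_force: 59.4
```

Call:
apply_moves([
  {"gripper":1,"offset":[0.02,-0.01,0],"dr":[0,0,0]},
  {"gripper":1,"offset":[0.02,-0.01,0],"dr":[0,0,0]},
  {"gripper":1,"offset":[0.02,-0.01,0],"dr":[0,0,0]},
  {"gripper":1,"offset":[0.015,-0.005,0],"dr":[0,0,0]},
  {"gripper":1,"offset":[0.009,0,0],"dr":[0,0,0]},
  {"gripper":1,"offset":[0,0,0],"dr":[0,0,0]},
  {"gripper":1,"offset":[0,0,0],"dr":[0,0,0]},
  {"gripper":1,"offset":[0,0,0],"dr":[0,0,0]},
])

```text
t: 7.23
tool_pos: [0.6625, 0.2718, 0.3004]
eef_rot: [2.945, -0.041, -0.622]
ft_force: [0.1, 0.2, -0.7]
finger_gap: 0.0238
grasp_force: 59.3
```

```bash
cat > chk.py <<'E'
from plan import *
import sys
t=sys.argv[1]
im={k:camera(k)[:,:,::-1].copy() for k in("wrist","scene","top")}
for k in im:cv2.imwrite(f"pics/{t}_{k}.png",im[k])
B=np.stack([np.array([np.cos(yaw)*np.cos(.4363),np.sin(yaw)*np.cos(.4363),-np.sin(.4363)]),[-np.sin(yaw),np.cos(yaw),0],n],1)
print("t",s["t"],"tcp",s["tool_pos"],"tip",tip,"in tag",B.T@(tip-tag),"tilt to n",np.arccos(-Rt[:,2]@n),"vert",np.arccos(-Rt[2,2]),"q",s["joint_positions"])
print("to tag+22 tool",Rt.T@(tag+n*.022-tip)," to guide over",Rt.T@(G-tip))
for k in im:print(k,"tip",proj(k,tip,s)[0],"tag",proj(k,tag,s)[0],"G",proj(k,G,s)[0])
E
python3 chk.py a
```

```text
t 7.2333 tcp [0.6625 0.2718 0.3004] tip [0.6045 0.2553 0.1763] in tag [-0.0005  0.0023  0.0619] tilt to n 0.00040440912829177965 vert 0.4359309078115281 q [-0.1857  0.9638 -0.6401  0.7213  0.3775  1.9797 -2.2173]
to tag+22 tool [0.0012 0.002  0.0399]  to guide over [0.0187 0.0613 0.0574]
wrist tip [251.3588 181.3279] tag [253.4977 164.687 ] G [313.3532 148.251 ]
scene tip [406.2312 205.6686] tag [391.9906 215.7272] G [363.3641 222.1645]
top tip [108.0297 124.293 ] tag [123.2    145.9902] G [155.5583 136.8387]
```

Call:
apply_moves([
  {"gripper":1,"offset":[0.001,0.002,0.005],"dr":[0,0,0]},
  {"gripper":1,"offset":[0,0,0.01],"dr":[0,0,0]},
  {"gripper":1,"offset":[0,0,0.005],"dr":[0,0,0]},
  {"gripper":1,"offset":[0,0,0],"dr":[0,0,0]},
  {"gripper":1,"offset":[0,0,0],"dr":[0,0,0]},
])

```text
t: 7.8
tool_pos: [0.6552, 0.2673, 0.2817]
eef_rot: [2.945, -0.04, -0.623]
ft_force: [-0.2, 0.3, 0.0]
finger_gap: 0.0232
grasp_force: 59.3
```

```bash
python3 chk.py b
python3 - <<'E'
import cv2,numpy as np
f=lambda p,x,y:cv2.resize(cv2.imread(p)[y-45:y+45,x-45:x+45],(390,390),interpolation=2)
cv2.imwrite("pics/c6.png",np.hstack([f("pics/b_wrist.png",253,165),f("pics/b_scene.png",392,206)]))
E
```

```text
t 7.8 tcp [0.6552 0.2673 0.2817] tip [0.5971 0.2506 0.1577] in tag [-0.0002  0.      0.0415] tilt to n 0.0008874367505327333 vert 0.4367170718182494 q [-0.1633  0.9516 -0.6443  0.7939  0.3731  1.9283 -2.226 ]
to tag+22 tool [ 0.0002 -0.0001  0.0195]  to guide over [0.0177 0.0592 0.037 ]
wrist tip [251.3588 181.3278] tag [251.3661 170.1209] G [314.7706 152.8713]
scene tip [400.6349 209.3995] tag [391.9906 215.7272] G [363.3641 222.1645]
top tip [114.1629 131.5422] tag [123.2    145.9902] G [155.5583 136.8387]
```

View pics/c6.png

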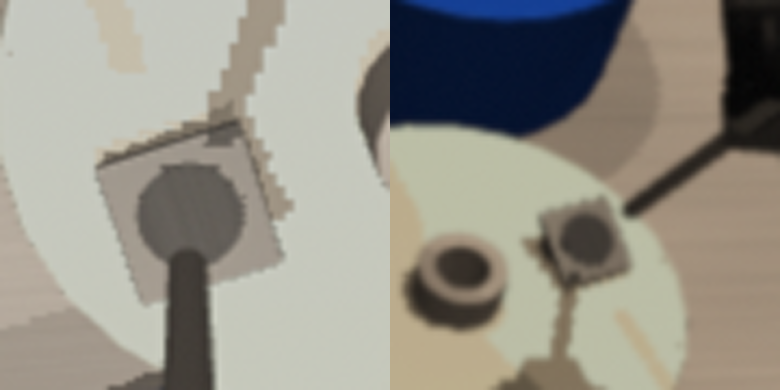

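In the wrist crop the tag disc is at (251.8,169.8) against a predicted (251.4,170.1). The scene crop shows the tip at about (402,209.5) against a predicted (400.6,209.4). The aim is good, so I'll close in to about 22 mm and hold.

Call:
apply_moves([
  {"gripper":1,"offset":[0,0,0.006],"dr":[0,0,0]},
  {"gripper":1,"offset":[0,0,0.008],"dr":[0,0,0]},
  {"gripper":1,"offset":[0,0,0.005],"dr":[0,0,0]},
  {"gripper":1,"offset":[0,0,0],"dr":[0,0,0]},
  {"gripper":1,"offset":[0,0,0],"dr":[0,0,0]},
  {"gripper":1,"offset":[0,0,0],"dr":[0,0,0]},
  {"gripper":1,"offset":[0,0,0],"dr":[0,0,0]},
  {"gripper":1,"offset":[0,0,0],"dr":[0,0,0]},
])

```text
t: 8.62
tool_pos: [0.648, 0.2655, 0.2648]
eef_rot: [2.946, -0.04, -0.621]
ft_force: [-0.3, -0.7, -1.2]
finger_gap: 0.0234
grasp_force: 59.3
```

Call:
apply_moves([
  {"gripper":1,"offset":[0,0,0],"dr":[0,0,0]},
  {"gripper":1,"offset":[0,0,0],"dr":[0,0,0]},
  {"gripper":1,"offset":[0,0,0],"dr":[0,0,0]},
  {"gripper":1,"offset":[0,0,0],"dr":[0,0,0]},
  {"gripper":1,"offset":[0,0,0],"dr":[0,0,0]},
  {"gripper":1,"offset":[0,0,0],"dr":[0,0,0]},
  {"gripper":1,"offset":[0,0,0],"dr":[0,0,0]},
  {"gripper":1,"offset":[0,0,0],"dr":[0,0,0]},
])

```text
t: 9.28
tool_pos: [0.6478, 0.2654, 0.2645]
eef_rot: [2.945, -0.04, -0.622]
ft_force: [0.1, 0.0, -0.9]
finger_gap: 0.0233
grasp_force: 59.3
```

Call:
apply_moves([
  {"gripper":1,"offset":[0,0,0],"dr":[0,0,0]},
  {"gripper":1,"offset":[0,0,0],"dr":[0,0,0]},
  {"gripper":1,"offset":[0,0,0],"dr":[0,0,0]},
  {"gripper":1,"offset":[0,0,0],"dr":[0,0,0]},
  {"gripper":1,"offset":[0,0,0],"dr":[0,0,0]},
  {"gripper":1,"offset":[0,0,0],"dr":[0,0,0]},
  {"gripper":1,"offset":[0,0,0],"dr":[0,0,0]},
  {"gripper":1,"offset":[0,0,0],"dr":[0,0,0]},
])

```text
t: 9.95
tool_pos: [0.6478, 0.2654, 0.2645]
eef_rot: [2.945, -0.04, -0.622]
ft_force: [-0.3, -0.2, 0.2]
finger_gap: 0.0232
grasp_force: 59.3
```

```bash
python3 chk.py c
```

```text
t 9.95 tcp [0.6478 0.2654 0.2645] tip [0.5897 0.2488 0.1404] in tag [0.0002 0.0004 0.0226] tilt to n 0.0005933573029452214 vert 0.43606381600542293 q [-0.1468  0.9425 -0.648   0.8559  0.3696  1.8813 -2.236 ]
to tag+22 tool [-0.0001  0.0005  0.0006]  to guide over [0.0174 0.0597 0.0181]
wrist tip [251.3591 181.3279] tag [251.918 175.059] G [319.1268 156.9455]
scene tip [396.8747 212.4469] tag [391.9906 215.7272] G [363.3641 222.1645]
top tip [118.1426 138.212 ] tag [123.2    145.9902] G [155.5583 136.8387]
```

Call:
apply_moves([
  {"gripper":1,"offset":[0,0,0],"dr":[0,0,0]},
  {"gripper":1,"offset":[0,0,0],"dr":[0,0,0]},
  {"gripper":1,"offset":[0,0,0],"dr":[0,0,0]},
  {"gripper":1,"offset":[0,0,0],"dr":[0,0,0]},
  {"gripper":1,"offset":[0,0,-0.01],"dr":[0,0,0]},
  {"gripper":1,"offset":[0,0,-0.02],"dr":[0,0,0]},
  {"gripper":1,"offset":[0,0,-0.02],"dr":[0,0,0]},
  {"gripper":1,"offset":[0,0,0],"dr":[0,0,0]},
])

```text
t: 10.77
tool_pos: [0.6693, 0.2726, 0.3133]
eef_rot: [2.95, -0.041, -0.616]
ft_force: [0.4, -0.0, 0.7]
finger_gap: 0.0231
grasp_force: 59.3
```

Call:
apply_moves([
  {"gripper":1,"offset":[0,0,0],"dr":[0.0276,0.0828,0]},
  {"gripper":1,"offset":[0,0,0],"dr":[0.0276,0.0828,0]},
  {"gripper":1,"offset":[0,0,0],"dr":[0.0276,0.0828,0]},
  {"gripper":1,"offset":[0,0,0],"dr":[0.0276,0.0828,0]},
  {"gripper":1,"offset":[0,0,0],"dr":[0.0275,0.0826,0]},
  {"gripper":1,"offset":[0,0,-0.02],"dr":[0,0,0]},
  {"gripper":1,"offset":[0,0,0],"dr":[0,0,0]},
  {"gripper":1,"offset":[0,0,0],"dr":[0,0,0]},
])

```text
t: 11.43
tool_pos: [0.6685, 0.2715, 0.3313]
eef_rot: [-3.141, 0.044, -0.005]
ft_force: [0.6, 0.4, -0.7]
finger_gap: 0.0235
grasp_force: 59.4
```

```bash
python3 chk.py d; python3 -c "
from plan import *
print(Rt)"
```

```text
t 11.4333 tcp [0.6685 0.2715 0.3313] tip [0.6664 0.2718 0.1933] in tag [0.0505 0.0003 0.1044] tilt to n 0.43933411358859975 vert 0.0030401698481718493 q [-0.0331  0.6159 -0.6689  1.2116  0.3713  1.4302 -2.2582]
to tag+22 tool [-0.0765  0.0257  0.0531]  to guide over [-0.0658  0.0872  0.068 ]
wrist tip [251.2744 181.2627] tag [277.1263 238.4235] G [331.6816 223.8081]
scene tip [426.2361 226.6534] tag [391.9906 215.7272] G [363.3641 222.1645]
top tip [96.7728 84.7851] tag [123.2    145.9902] G [155.5583 136.8387]
[[ 0.9996 -0.0284 -0.0003]
 [-0.0284 -0.9996  0.0003]
 [-0.0003 -0.0003 -1.    ]]
```

Call:
apply_moves([
  {"gripper":1,"offset":[-0.013,0.017,0],"dr":[0,0,0]},
  {"gripper":1,"offset":[-0.02,0.027,0],"dr":[0,0,0]},
  {"gripper":1,"offset":[-0.02,0.027,0],"dr":[0,0,0]},
  {"gripper":1,"offset":[-0.0128,0.0162,0],"dr":[0,0,0]},
  {"gripper":1,"offset":[0,0,0.02],"dr":[0,0,0]},
  {"gripper":1,"offset":[0,0,0.02],"dr":[0,0,0]},
  {"gripper":1,"offset":[0,0,0],"dr":[0,0,0]},
  {"gripper":1,"offset":[0,0,0],"dr":[0,0,0]},
])

```text
t: 12.25
tool_pos: [0.5997, 0.1859, 0.2884]
eef_rot: [3.141, -0.043, -0.005]
ft_force: [0.2, -0.4, -0.7]
finger_gap: 0.0237
grasp_force: 59.4
```

Call:
apply_moves([
  {"gripper":1,"offset":[0,0,0],"dr":[0,0,0]},
  {"gripper":1,"offset":[0,0,0],"dr":[0,0,0]},
  {"gripper":1,"offset":[0,0,0],"dr":[0,0,0]},
  {"gripper":1,"offset":[0,0,0],"dr":[0,0,0]},
])

```text
t: 12.58
tool_pos: [0.6003, 0.1867, 0.2907]
eef_rot: [-3.141, 0.042, -0.002]
ft_force: [-0.1, -0.1, -1.3]
finger_gap: 0.0235
grasp_force: 59.4
```

```bash
python3 chk.py e
python3 - <<'E'
import cv2,numpy as np
f=lambda p,x,y:cv2.resize(cv2.imread(p)[y-35:y+35,x-35:x+35],(390,390),interpolation=0)
cv2.imwrite("pics/c7.png",np.hstack([f("pics/e_wrist.png",251,180),f("pics/e_scene.png",363,212)]))
E
```

```text
t 12.5833 tcp [0.6003 0.1867 0.2907] tip [0.598  0.1871 0.1527] in tag [-0.014  -0.0611  0.0295] tilt to n 0.4377067730573876 vert 0.0014175818879810322 q [ 0.157   0.4633 -0.6972  1.534   0.3068  1.2547 -2.1814]
to tag+22 tool [-0.0103 -0.061   0.0127]  to guide over [0.0004 0.0006 0.0277]
wrist tip [251.2731 181.2617] tag [190.3809 191.9107] G [251.9619 173.2029]
scene tip [366.0063 212.3585] tag [391.9906 215.7272] G [363.3641 222.1645]
top tip [151.5948 133.0717] tag [123.2    145.9902] G [155.5583 136.8387]
```

View pics/c7.png

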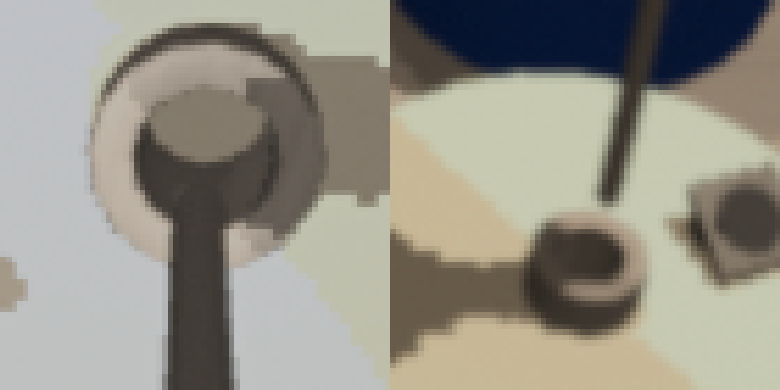

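The wrist crop has the bore centre at (252.4,172.9) and the tip at x≈251.6. The scene crop has the tip at (366.1,212.4), as predicted. That leaves a remaining offset of about 0.6 mm, so I'll correct it and descend.

Call:
apply_moves([
  {"gripper":1,"offset":[0.0004,0.0006,0],"dr":[0,0,0]},
  {"gripper":1,"offset":[0,0,0.008],"dr":[0,0,0]},
  {"gripper":1,"offset":[0,0,0.008],"dr":[0,0,0]},
  {"gripper":1,"offset":[0,0,0.008],"dr":[0,0,0]},
  {"gripper":1,"offset":[0,0,0.008],"dr":[0,0,0]},
  {"gripper":1,"offset":[0,0,0.008],"dr":[0,0,0]},
  {"gripper":1,"offset":[0,0,0],"dr":[0,0,0]},
  {"gripper":1,"offset":[0,0,0],"dr":[0,0,0]},
])

```text
t: 13.4
tool_pos: [0.5998, 0.1854, 0.2489]
eef_rot: [3.141, -0.042, -0.003]
ft_force: [-0.1, -1.2, -0.2]
finger_gap: 0.0233
grasp_force: 59.4
```

```bash
python3 chk.py f
```

```text
t 13.4 tcp [0.5998 0.1854 0.2489] tip [0.597  0.1856 0.1109] in tag [ 0.0025 -0.0622 -0.0089] tilt to n 0.4346502189321654 vert 0.001657726806859203 q [ 0.1503  0.4975 -0.6839  1.5835  0.3315  1.1814 -2.1996]
to tag+22 tool [-0.0094 -0.0625 -0.0291]  to guide over [ 0.0013 -0.001  -0.0141]
wrist tip [251.2731 181.2616] tag [179.8013 205.1377] G [250.0386 184.1684]
scene tip [361.5802 226.3683] tag [391.9906 215.7272] G [363.3641 222.1645]
top tip [157.7727 139.4962] tag [123.2    145.9902] G [155.5583 136.8387]
```

Call:
apply_moves([
  {"gripper":1,"offset":[0,0,0],"dr":[0,0,0]},
  {"gripper":1,"offset":[0,0,0],"dr":[0,0,0]},
  {"gripper":1,"offset":[0,0,0],"dr":[0,0,0]},
  {"gripper":1,"offset":[0,0,0],"dr":[0,0,0]},
  {"gripper":1,"offset":[0,0,0],"dr":[0,0,0]},
  {"gripper":1,"offset":[0,0,0],"dr":[0,0,0]},
])

```text
t: 14.05
tool_pos: [0.6002, 0.1855, 0.2499]
eef_rot: [3.141, -0.043, 0.0]
ft_force: [-0.4, -0.6, -1.4]
finger_gap: 0.0235
grasp_force: 59.4
```

```bash
python3 chk.py g
```

```text
t 14.05 tcp [0.6002 0.1855 0.2499] tip [0.5978 0.1858 0.1119] in tag [ 0.0027 -0.0622 -0.0077] tilt to n 0.436430689276276 vert 0.00013905542481361597 q [ 0.1504  0.4963 -0.6842  1.5827  0.3314  1.1815 -2.1996]
to tag+22 tool [-0.0101 -0.0622 -0.0281]  to guide over [ 0.0006 -0.0007 -0.0131]
wrist tip [251.2734 181.2619] tag [180.3876 205.5508] G [250.3426 184.6609]
scene tip [361.8453 226.3256] tag [391.9906 215.7272] G [363.3641 222.1645]
top tip [157.5482 138.9752] tag [123.2    145.9902] G [155.5583 136.8387]
```

Call:
apply_moves([
  {"gripper":1,"offset":[0.0005,-0.0007,0.004],"dr":[0,0,0]},
  {"gripper":1,"offset":[0,0,0.008],"dr":[0,0,0]},
  {"gripper":1,"offset":[0,0,0.01],"dr":[0,0,0]},
  {"gripper":1,"offset":[0,0,0.01],"dr":[0,0,0]},
  {"gripper":1,"offset":[0,0,0.01],"dr":[0,0,0]},
  {"gripper":1,"offset":[0,0,0.01],"dr":[0,0,0]},
  {"gripper":1,"offset":[0,0,0.01],"dr":[0,0,0]},
  {"gripper":1,"offset":[0,0,0.004],"dr":[0,0,0]},
])

```text
t: 14.87
tool_pos: [0.5997, 0.1857, 0.1814]
eef_rot: [3.14, -0.043, -0.004]
ft_force: [-1.0, -0.5, -2.1]
finger_gap: 0.0233
grasp_force: 59.4
```

Call:
apply_moves([
  {"gripper":1,"offset":[0,0,0],"dr":[0,0,0]},
  {"gripper":1,"offset":[0,0,0],"dr":[0,0,0]},
  {"gripper":1,"offset":[0,0,0],"dr":[0,0,0]},
  {"gripper":1,"offset":[0,0,0],"dr":[0,0,0]},
  {"gripper":1,"offset":[0,0,0],"dr":[0,0,0]},
  {"gripper":1,"offset":[0,0,0],"dr":[0,0,0]},
  {"gripper":1,"offset":[0,0,0],"dr":[0,0,0]},
  {"gripper":1,"offset":[0,0,0],"dr":[0,0,0]},
])

```text
t: 15.53
tool_pos: [0.6008, 0.1862, 0.184]
eef_rot: [3.141, -0.043, 0.0]
ft_force: [-0.2, -0.3, -1.3]
finger_gap: 0.0233
grasp_force: 59.4
```

```bash
python3 chk.py k
python3 - <<'E'
import cv2,numpy as np
f=lambda p,x,y:cv2.resize(cv2.imread(p)[y-35:y+35,x-35:x+35],(390,390),interpolation=0)
cv2.imwrite("pics/c8.png",np.hstack([f("pics/k_wrist.png",250,200),f("pics/k_scene.png",363,217)]))
E
```

```text
t 15.5333 tcp [0.6008 0.1862 0.184 ] tip [0.5984 0.1865 0.046 ] in tag [ 0.0313 -0.0618 -0.0671] tilt to n 0.4365851132585702 vert 0.0003029217121904536 q [ 0.1291  0.5613 -0.656   1.6453  0.3802  1.0658 -2.2374]
to tag+22 tool [-0.0106 -0.0616 -0.0939]  to guide over [ 0.0001 -0.     -0.079 ]
wrist tip [251.2734 181.2618] tag [161.1184 239.0492] G [250.8991 213.5021]
scene tip [357.0533 247.4423] tag [391.9906 215.7272] G [363.3641 222.1645]
top tip [164.6039 146.764 ] tag [123.2    145.9902] G [155.5583 136.8387]
```

View pics/c8.png

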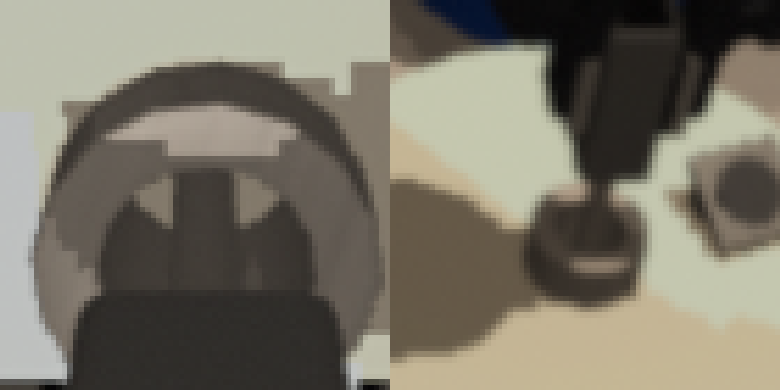

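The wrist crop shows the stem centred in the bore (stem centre 206, bore centre 207 in crop pixels). In the scene crop the stem might sit slightly right, so I'll check that numerically.

Run:
```python
from plan import *
im=cv2.imread("pics/k_scene.png").mean(2).round().astype(int)
for r in range(213,229):print(r,im[r,350:378])
ax=[tip+[0,0,h] for h in(.079,.09,.1,.114)];print(proj("scene",np.array(ax)))
a=proj("scene",np.array([G+.02*np.array([np.cos(t),np.sin(t),0]) for t in np.linspace(0,6.28,40)]));print("rim x",a[:,0].min(),a[:,0].max(),a[:,1].min(),a[:,1].max())
```

```text
213 [190 190 191 190 190 190 190 189 189 187 177 143  87  50  38  35  37  40
  51  59  61  64  70  90 137 173 188 190]
214 [190 190 190 190 190 189 189 186 183 181 176 158 122  79  47  40  43  60
  94 115 121 123 129 141 165 184 189 188]
215 [190 190 191 190 189 185 180 173 167 164 161 156 138 101  59  47  55  89
 138 167 174 177 178 181 186 189 187 179]
216 [190 190 190 189 183 168 152 148 151 153 153 151 135  97  59  49  64 105
 149 173 181 185 189 189 190 190 184 161]
217 [190 190 189 183 163 130 105 112 127 133 136 131 113  80  54  50  64 103
 138 155 162 171 183 188 190 190 184 163]
218 [190 190 187 170 131  89  71  74  81  85  84  79  68  55  49  49  59  83
 111 126 126 138 165 183 189 190 188 177]
219 [190 189 182 152 102  69  62  59  55  53  54  51  47  44  47  49  51  62
  80  93  95 104 135 169 187 190 189 184]
220 [185 185 171 133  84  64  60  54  47  48  50  49  45  45  48  49  49  49
  59  72  82  87 108 150 179 189 190 189]
221 [176 175 160 118  76  62  58  52  47  49  51  49  45  45  49  49  47  46
  48  59  74  82  94 131 170 187 190 190]
222 [154 150 129  87  65  62 
[... 269 characters left out ...]
  49  48  45  43
  41  42  53  62  70 104 159 185 190 190]
225 [ 85  78  61  47  50  58  61  61  59  55  50  45  46  48  49  47  44  43
  42  47  55  61  70 106 160 185 190 190]
226 [ 85  74  54  42  45  54  60  62  61  57  52  49  49  51  50  48  47  46
  48  55  60  63  70 109 161 185 190 190]
227 [ 84  71  50  40  41  48  55  61  62  62  62  63  63  62  61  61  62  62
  64  68  67  64  74 120 167 186 190 190]
228 [ 84  72  50  40  40  43  50  55  61  66  78  91  93  93  93  94  95  95
  94  91  84  70  81 136 176 188 190 190]
[[363.3174 222.1583]
 [364.2501 218.3806]
 [365.1112 214.8879]
 [366.3382 209.902 ]]
rim x 352.61983593386384 374.10576834939286 213.91295573617936 230.6631058489458
```

The scene stem is at x≈365 in row 215 against a predicted 365.1. The rim edges are at about 353–373.5, which also matches, so the probe is centred. I'll hand in.

```bash
python3 -c "
from cell import *
print(read_state()['joint_velocities']);print(sign_off())"
```

```text
[-0.00045019  0.00059986  0.00060586  0.00082792  0.0025012  -0.0003958
  0.00128628]
the job is handed in; nothing more can be done
None
```

The job is handed in at about 15.5 s: by my measurements the probe was aimed at the tag's middle about 22 mm off for over 2 s, and it is now held still, upright and centred in the guide with its tip about 29 mm below the lower end; no verdict came back.

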